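# Find the casting holder's loose bolt and hold its nut cap open

## Robot

A 6-joint arm with a two-finger parallel gripper is mounted at the origin on the work surface. World frame = base frame: x ahead of the robot, y to its left, z up, the work surface at z = 0. Lengths are in m, angles in degrees, forces in N, time in s.
With the tool pointing down it reaches from about 0.25 to 0.775 m from the base axis. Payload 4 kg.
Tool frame: the origin (TCP) lies at the centre of the arm's flange, where the gripper is bolted on; the fingertips stand 199 mm ahead of it and the grasp point (between the pads) lies 180 mm ahead of it; z points along the fingers, y is the line along which they close (so a half turn about z gives the same grasp; the last joint's range is limited). The gripper opens to 94 mm and grips with 3 to 60 N. Pads are 16 mm wide; open, the fingers measure 119 mm over their backs; the gripper's body (75 mm by 177 mm) begins 78 mm behind the grasp point.
Start: joints at [-73.23, 4.996, 78.535, -0, 96.463, -5.907], TCP at [0.212, -0.507, 0.405] pointing down, gripper open.
Joint ranges: [-177.83, 177.83], [-43.37, 116.18], [15.69, 146.23], [-61.86, 241.86], [9.47, 152.12], [-147.06, 147.06]. Speed limits (degrees/s): [159.86, 159.86, 180, 180, 180, 180].

## Interface

Orientations are given as a 3x3 rotation matrix whose columns are the frame's x, y, z axes.
In Python, from workcell import arm gives the robot as it stands. The module is installed in compiled form; this text tells all that it offers.
- The arm moves only by the tool carry_out, never from a script. Its argument "motion" is one flat list of numbers, 4 for each row, row after row: the shift along the tool's x, y, z in mm, then the turn about the tool's z in units of 8 degrees (1.0 is 8 degrees). In form: [dx, dy, dz, twist, dx, dy, dz, twist, ...]. A call has 1 to 20 rows; each row shifts and turns the commanded pose from where the row before left it, along the tool's axes as they then stand; what a row does not reach is not made up. A row lasts 1/10 s, in which the tool goes at most 50 mm and 8.59 degrees, less where a joint would pass 70% of its speed; a pose out of reach is approached as far as the arm can. A call is refused whole if a number of a shift passes 50 or a number of a turn 1, either way. A call with a gripper value outside its range is refused whole. "hand" is the opening in per cent of the stroke, from 0 (shut) to 100 (fully open), set as the call begins (left out, the last holds). The fingers move at their own pace and stop on an object; "grip_force" is the grip in N (left out, the last holds). Time passes only in rows, so rows that do not move let the fingers close. It gives the time, the measured TCP pose, the force, the opening and the grip force at its end, in the units of the state.
- arm.get_state(): the state, without advancing time (a new reading comes with each control period).
- arm.read_camera(name): name is "scene" or "side" or "wrist"; returns a dict with "image" (384x512x3 uint8, blue, green, red), "fx", "fy", "cx", "cy" (pixels), "world_from_camera" (4x4, takes a point from camera to world coordinates). Camera axes: x right, y down, z forward; pixel columns grow to the right and rows downward; lengths in m; the calibration is good to about 2 mm. A picture is of the moment at which its call begins. There is no depth.
- arm.finish_job(): hands the job in; it is judged then, once.
The state is a dict: "time": time; "joint_positions": joint angles; "joint_velocities": joint speeds; "effort": joint torques, N m; "position": TCP position; "tool_rot": TCP orientation; "ft_force": force on the tool from outside, world axes, zero at the start; "moment": the same for the moment, N m; "grip_width": finger opening in m; "grasp_force": force on a finger pad.
Only numpy, scipy, OpenCV 4.12 (cv2) and the standard library are available. Lean on these libraries where they do the work, as an engineer would, in place of code of your own. Each camera call takes 0.05 s, during which the arm holds its last target. There are 200 camera calls.

## Task

First turn the speed knob on the control box back so that its pointer stands on the long idle mark. Then tap the three bolt heads on the casting holder with the fingers, one after the other from left to right as the robot sees them, to find the loose one that sinks, and lift the hinged cap behind that bolt well open (more than 45 degrees) so that its lock nut can be reached. Finish while still holding this cap up; leave the other two caps shut and the other things on the bench where they are.

Things in the scene. Friction and masses are not known exactly. Their poses are not given: they have to be found in the camera images.
- control_box: White speed control box of the grinding tool, fixed to the bench, 130 (x) x 120 (y) x 60 mm high, black top panel with the knob in its middle. Origin: centre of its underside; z up. White scale ticks on a ring about the knob: short ticks (6 mm) and one long thick tick (18 mm), the idle mark. The long tick points from the knob's axis along +0.9 rad from the box's own +x axis (counter-clockwise from above).
- speed_knob (a joint): Turn of the speed knob, rad, 0 to 4.2, grows clockwise seen from above; it stays where it is left (friction 0.03 Nm). The pointer direction is 2.1 rad minus this value, measured counter-clockwise from the box's +x; so the pointer is on the long idle mark at 1.2. It starts between 2.0 and 2.6.
- knob_grip (a point): Point on the knob's vertical axis at the height to grip, 81 mm above the bench. The knob is a black bar 46 mm long, 12 mm thick and 24 mm high (top 10 mm above this point, foot 14 mm below it) on a round skirt 56 mm across. This point's x axis runs along the bar to the end with the white pointer line; pinch the bar across its thickness (y axis).
- holder: Steel casting holder fixed to the bench. Origin: centre of the clamp rail's underside at bench height; x points away from the robot (turned at most 0.3 rad), y to the left along the rail. The rail is 145 (x from -65 to +80) x 290 x 50 mm high; its top carries three bolts in a row (x=-48 mm) and a hinged cap behind each (y = +90 left, 0 middle, -90 right). Behind the rail, a low bed with a round toothed casting, up to 38 mm high, reaching to x=+235.
- bolt_left_top (a point): Centre of the top face of the left bolt's steel hex head, 26 mm across its corners; top 67.5 mm above the bench as it starts, 17.5 mm above the rail. All three look alike.
- bolt_left (a joint): How far the left bolt has sunk, m: 0 at the start. A firm bolt stays under 1 mm when tapped with up to 25 N. The loose bolt sinks 6 mm when pushed with over 3 N, then stops hard, and stays sunk.
- cap_left_knob (a point): Centre of the black finger knob on the cap behind the left bolt: a small roller, 18 mm across and 14 mm long along the holder's y, its flat ends facing +-y (pinch these two ends from above), its centre 88 mm above the bench and 26 mm above the cap's plate when shut; it stands on a post 10 mm square near the cap's front edge. Shut, it lies 40 mm behind the bolt's centre. The plate is 80 mm long, 34 mm wide, 4 mm thick.
- cap_left (a joint): Opening of the left cap, rad: 0 shut, 1.4 against its stop; the front edge lifts and swings back away from the robot. Its hinge axis runs along the holder's y at holder x=+60 mm, 56 mm above the bench; the knob's centre is 68 mm in front of the hinge and 32 mm above it when shut. A light spring (0.03 to 0.09 Nm) and its weight shut it when let go.
- bolt_middle_top (a point): Centre of the top face of the middle bolt's steel hex head, 26 mm across its corners; top 67.5 mm above the bench as it starts, 17.5 mm above the rail. All three look alike.
- bolt_middle (a joint): How far the middle bolt has sunk, m: 0 at the start. A firm bolt stays under 1 mm when tapped with up to 25 N. The loose bolt sinks 6 mm when pushed with over 3 N, then stops hard, and stays sunk.
- cap_middle_knob (a point): Centre of the black finger knob on the cap behind the middle bolt: a small roller, 18 mm across and 14 mm long along the holder's y, its flat ends facing +-y (pinch these two ends from above), its centre 88 mm above the bench and 26 mm above the cap's plate when shut; it stands on a post 10 mm square near the cap's front edge. Shut, it lies 40 mm behind the bolt's centre. The plate is 80 mm long, 34 mm wide, 4 mm thick.
- cap_middle (a joint): Opening of the middle cap, rad: 0 shut, 1.4 against its stop; the front edge lifts and swings back away from the robot. Its hinge axis runs along the holder's y at holder x=+60 mm, 56 mm above the bench; the knob's centre is 68 mm in front of the hinge and 32 mm above it when shut. A light spring (0.03 to 0.09 Nm) and its weight shut it when let go.
- bolt_right_top (a point): Centre of the top face of the right bolt's steel hex head, 26 mm across its corners; top 67.5 mm above the bench as it starts, 17.5 mm above the rail. All three look alike.
- bolt_right (a joint): How far the right bolt has sunk, m: 0 at the start. A firm bolt stays under 1 mm when tapped with up to 25 N. The loose bolt sinks 6 mm when pushed with over 3 N, then stops hard, and stays sunk.
- cap_right_knob (a point): Centre of the black finger knob on the cap behind the right bolt: a small roller, 18 mm across and 14 mm long along the holder's y, its flat ends facing +-y (pinch these two ends from above), its centre 88 mm above the bench and 26 mm above the cap's plate when shut; it stands on a post 10 mm square near the cap's front edge. Shut, it lies 40 mm behind the bolt's centre. The plate is 80 mm long, 34 mm wide, 4 mm thick.
- cap_right (a joint): Opening of the right cap, rad: 0 shut, 1.4 against its stop; the front edge lifts and swings back away from the robot. Its hinge axis runs along the holder's y at holder x=+60 mm, 56 mm above the bench; the knob's centre is 68 mm in front of the hinge and 32 mm above it when shut. A light spring (0.03 to 0.09 Nm) and its weight shut it when let go.
- bit_case: Bystander: clear bit case, 120 x 180 x 32 mm. Origin: centre of its underside.
- handpiece: Bystander: aluminium grinder handpiece lying on a rubber foot, 145 mm long, 26 mm thick. Origin: centre of its underside.
- bit_cup: Bystander: open steel cup, 64 mm across, 75 mm high. Origin: centre of its underside.
- oil_bottle: Bystander: white oil bottle, 50 mm across, 110 mm high. Origin: centre of its underside.
- cutoff_disc: Bystander: flat cutting disc, 50 mm across, 6 mm thick. Origin: centre of its underside.
- brass_blank: Bystander: brass disc, 44 mm across, 18 mm high. Origin: centre of its underside.
- felt_bob: Bystander: felt polishing bob standing shaft up on the front right corner of the holder's bed, 30 mm across, 50 mm high. Origin: centre of its underside.
- grinding_wheel: Bystander: small grey grinding wheel lying on the holder's rail between the left and middle bolts, 34 mm across, 6 mm thick. Origin: centre of its underside.
Things that resemble listed ones, but are neither listed nor needed, are in the scene too. Of the things that look like the control_box, the largest one is meant.

How it is judged:
By the outcome, as a careful person would: the job done as asked, in the order asked, and still so for the second after the job is handed in, while the arm keeps its last pose, push and grip.
It also fails if it takes over 66 s, if anything falls off the work surface, if the arm or the gripper's body presses on something with over 40 N, if the wrist force passes 120 N, or if a joint passes its speed limit or range.

## Working session

There is one attempt and no reset: what is moved stays moved. The work goes in short steps, Python scripts to look and compute and a tool call to move; the robot and the scene stay as the last step left them, time stands still between calls to the robot, and variables do not carry over. Pictures are saved under pics/ and viewed, at most 10 in all, crops included, and the job is handed in when it is done.

Besides the shell and the picture viewer there is one more tool, called after ">>>" as name(argument=value, ...) on one line, values as JSON. carry_out: Moves the arm, as the interface text tells. Its arguments: {"type":"object","properties":{"motion":{"type":"array","items":{"type":"number"}},"hand":{"type":"number"},"grip_force":{"type":"number"}},"required":["motion"]}

```bash
mkdir -p pics
cat > h.py <<'E'
import numpy as np, cv2, json
from workcell import arm
def snap(n,f):
    c=arm.read_camera(n); cv2.imwrite(f'pics/{f}.png',c['image'])
    np.savez(f'pics/{f}.npz',**{k:np.array(c[k]) for k in c}); return c
def ray(f,u,v,z):
    c=np.load(f'pics/{f}.npz'); T=c['world_from_camera']
    d=T[:3,:3]@np.array([(u-c['cx'])/c['fx'],(v-c['cy'])/c['fy'],1]); o=T[:3,3]
    return o+d*(z-o[2])/d[2]
def proj(f,P):
    c=np.load(f'pics/{f}.npz'); T=np.linalg.inv(c['world_from_camera'])
    p=T[:3,:3]@np.array(P)+T[:3,3]; return c['fx']*p[0]/p[2]+c['cx'],c['fy']*p[1]/p[2]+c['cy']
def crop(f,u0,v0,u1,v1,s,name):
    im=cv2.imread(f'pics/{f}.png')[v0:v1,u0:u1]; cv2.imwrite(f'pics/{name}.png',cv2.resize(im,None,fx=s,fy=s,interpolation=cv2.INTER_CUBIC))
E
python3 - <<'E'
from h import *
a=snap('scene','s0')['image'];b=snap('side','d0')['image'];w=snap('wrist','w0')['image']
cv2.imwrite('pics/all.png',cv2.resize(np.vstack([np.hstack([a,b]),np.hstack([w,w*0])]),(800,600)))
for f in('s0','d0','w0'):print(np.load(f'pics/{f}.npz')['world_from_camera'].round(3).tolist())
print(arm.get_state()['tool_rot'])
E
```

```text
[[0.85, 0.354, -0.391, 1.026], [0.527, -0.599, 0.603, -0.748], [-0.021, -0.719, -0.695, 0.956], [0.0, 0.0, 0.0, 1.0]]
[[0.996, -0.062, 0.066, 0.448], [-0.09, -0.622, 0.778, -0.806], [-0.008, -0.781, -0.625, 0.754], [0.0, 0.0, 0.0, 1.0]]
[[0.385, -0.897, -0.215, 0.273], [-0.923, -0.375, -0.087, -0.482], [-0.002, 0.232, -0.973, 0.385], [0.0, 0.0, 0.0, 1.0]]
[[ 9.22674577e-01  3.85579267e-01 -5.03863119e-04]
 [ 3.85579568e-01 -9.22673213e-01  1.59338457e-03]
 [ 1.49475053e-04 -1.66445476e-03 -9.99998604e-01]]
```

View pics/all.png

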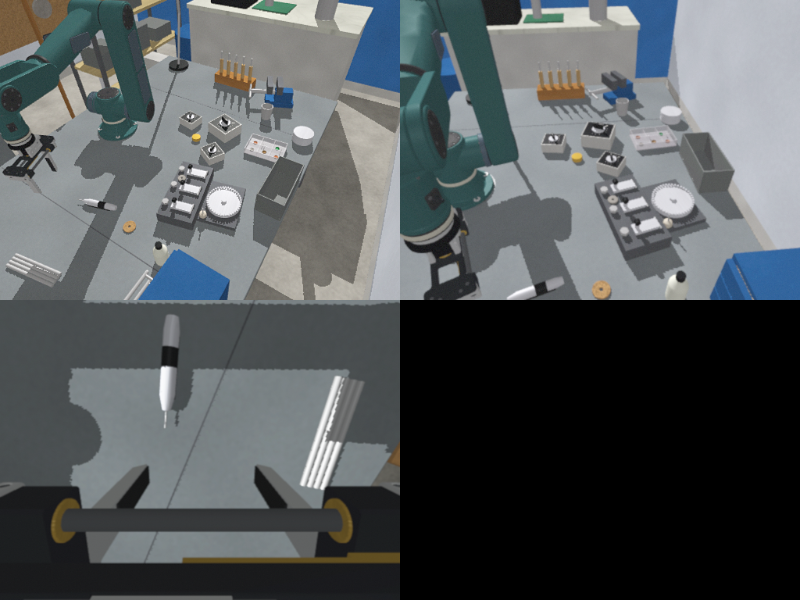

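The view shows three white boxes with black tops. In scene pixels (composite × 1.28) they are at about (243,154), (288,160) and (271,195). The middle one looks largest. The holder is at about (240,255), with three bolts and caps. I'll enlarge this area.

Run:
```python
from h import *
crop('s0',200,130,330,300,3.5,'c1'); crop('d0',170,145,400,325,3.4,'c2')
```

```text
(no output)
```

View pics/c1.png

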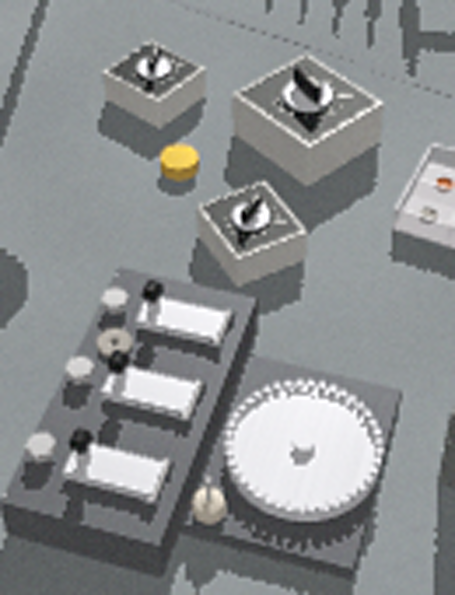

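View pics/c2.png

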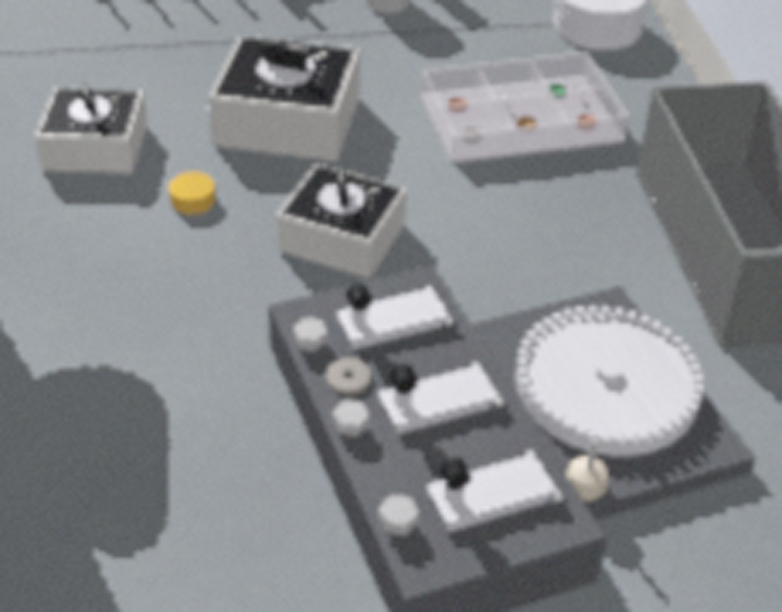

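The largest box has its top corners in crop 1 at (232,97), (307,55), (383,102) and (308,152), so it is the control box. The other two are clearly smaller. The bolts are at (115,298), (80,369) and (40,445), and the black cap knobs at (152,290), (118,361) and (81,438).

Run:
```python
from h import *
S=lambda u,v,z:ray('s0',200+u/3.5,130+v/3.5,z)
D=lambda u,v,z:ray('d0',170+u/3.4,145+v/3.4,z)
for n,ps,pd,z in [('box',[(232,97),(307,55),(383,102),(308,152)],[(214,90),(237,38),(359,48),(345,105)],.06),
 ('bolt',[(115,298),(80,369),(40,445)],[(311,332),(351,417),(399,513)],.0675),
 ('knob',[(152,290),(118,361),(81,438)],[(358,296),(403,378),(456,472)],.088)]:
  for nm,f,p in (('s',S,ps),('d',D,pd)):
    q=np.array([f(*x,z) for x in p])[:,:2]; print(n,nm,q.round(3).tolist(),'mean',q.mean(0).round(4),'|d|',np.linalg.norm(np.diff(q,axis=0),axis=1).round(3),'ang',np.degrees(np.arctan2(*(q[0]-q[-1])[::-1])).round(1))
```

```text
box s [[0.443, 0.216], [0.479, 0.33], [0.596, 0.295], [0.564, 0.176]] mean [0.5202 0.2541] |d| [0.119 0.122 0.124] ang 161.5
box d [[0.442, 0.233], [0.469, 0.327], [0.593, 0.295], [0.567, 0.194]] mean [0.5178 0.2623] |d| [0.098 0.128 0.104] ang 162.8
bolt s [[0.509, -0.114], [0.532, -0.203], [0.551, -0.289]] mean [ 0.5308 -0.2022] |d| [0.091 0.088] ang 103.6
bolt d [[0.506, -0.117], [0.526, -0.205], [0.548, -0.29]] mean [ 0.5268 -0.204 ] |d| [0.09  0.089] ang 103.7
knob s [[0.545, -0.103], [0.567, -0.191], [0.588, -0.276]] mean [ 0.5668 -0.1897] |d| [0.09  0.088] ang 103.8
knob d [[0.543, -0.102], [0.565, -0.19], [0.587, -0.277]] mean [ 0.5653 -0.1897] |d| [0.09 0.09] ang 104.2
```

The two views agree within 8 mm and the sizes match: 90 mm bolt pitch, 120–130 mm box. The holder yaw is about +14° and the box is near (0.520, 0.257) with yaw about −17°. I'll move over the knob.

>>> carry_out(motion=[34, -34.5, 0, 0, 34, -34.5, 0, 0, 34, -34.5, 0, 0, 34, -34.5, 0, 0, 34, -34.5, 0, 0, 34, -34.5, 0, 0, 34, -34.5, 0, 0, 34, -34.5, 0, 0, 34, -34.5, 0, 0, 34, -34.5, 0, 0, 34, -34.5, 0, 0, 34, -34.5, 0, 0, 34, -34.5, 0, 0, 34, -34.5, 0, 0, 34, -34.5, 0, 0, 34, -34.5, 0, 0, 34, -34.5, 0, 0])

```text
time: 1.85
position: [0.5195, 0.2586, 0.4042]
tool_rot: [[0.923, 0.386, -0.0], [0.386, -0.923, -0.001], [-0.001, 0.0, -1.0]]
ft_force: [0.9, 0.2, 0.2]
grip_width: 0.094
grasp_force: 0.0
```

>>> carry_out(motion=[0, 0, 3, -1, 0, 0, 3, -1, 0, 0, 3, -1, 0, 0, 3, -1, 0, 0, 3, -1, 0, 0, 3, -1, 0, 0, 3, -1, 0, 0, 3, -1, 0, 0, 3, -1, 0, 0, 3, -1, 0, 0, 3, -1, 0, 0, 3, -1, 0, 0, 3, -1, 0, 0, 3, -1, 0, 0, 3, -1, 0, 0, 3, -1, 0, 0, 0, 0])

```text
time: 3.55
position: [0.5191, 0.2565, 0.3556]
tool_rot: [[-0.872, 0.49, -0.002], [0.49, 0.872, -0.001], [0.001, -0.002, -1.0]]
ft_force: [-0.7, -0.2, 0.5]
grip_width: 0.0941
grasp_force: 0.0
```

Run:
```python
from h import *
snap('wrist','w1'); s=arm.get_state(); print(s['time'],s['position'],s['tool_rot'],s['joint_positions'])
c=cv2.imread('pics/w1.png'); cv2.imwrite('pics/w1b.png',cv2.resize(c,(800,600),interpolation=cv2.INTER_CUBIC))
print(proj('w1',[.52,.257,.081]))
```

```text
3.6 [0.51913576 0.2564986  0.35598714] [[-8.70514323e-01  4.92141621e-01 -1.19970227e-03]
 [ 4.92142454e-01  8.70514521e-01 -5.23740526e-04]
 [ 7.86603731e-04 -1.04634805e-03 -9.99999143e-01]] [ 2.06849553e+01  9.52222801e+00  7.90244534e+01 -3.79482707e-03
  9.15282251e+01 -3.98336606e+01]
(np.float64(260.3641174160164), np.float64(196.32307190301083))
```

View pics/w1b.png

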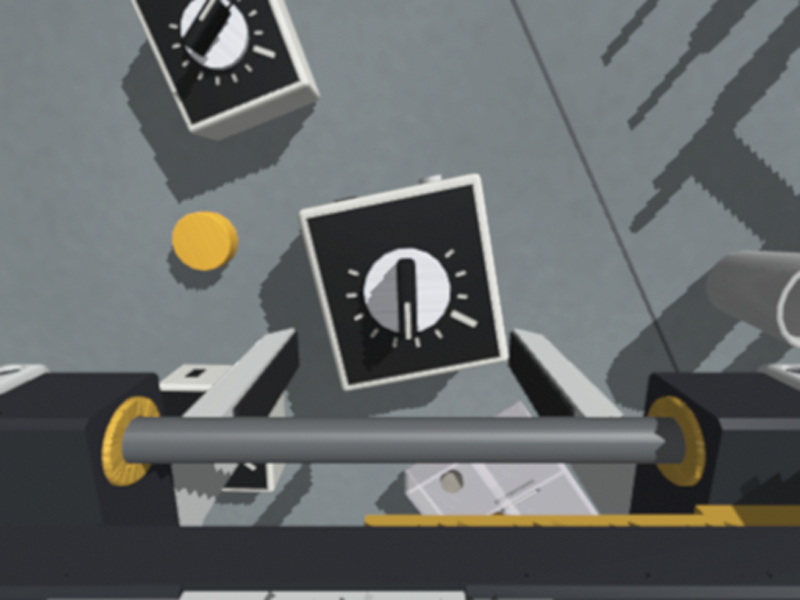

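The knob is at about (407,295), nearly lined up with the tool. Its white pointer points down in the image, and the long tick runs (452,313)–(476,326).

Run:
```python
from h import *
W=lambda u,v,z:ray('w1',u/1.5625,v/1.5625,z)
a,b=W(406,260,.091),W(408,340,.091); k=W(407,291,.067); t1,t2=W(452,313,.061),W(476,326,.061)
print(a,b,(a+b)/2,np.linalg.norm(b-a),k,t1,t2)
an=lambda v:np.degrees(np.arctan2(v[1],v[0]))
print('bar',an(b-a),'tick',an(t2-t1),an(t2-k))
q=np.array([W(*p,.06) for p in [(302,213),(479,176),(507,357),(347,389)]]);print(q.mean(0),[an(q[1]-q[0]),an(q[2]-q[1]),an(q[2]-q[3])],np.linalg.norm(np.diff(q,axis=0),axis=1))
R=arm.get_state()['tool_rot'];print('yaw',an(R[:,0]), R.T@((a+b)/2-arm.get_state()['position']), R.T@(k-arm.get_state()['position']))
```

```text
[0.49282172 0.2715968  0.091     ] [0.53630624 0.24861153 0.091     ] [0.51456398 0.26010417 0.091     ] 0.04918562886335595 [0.51407831 0.26056435 0.067     ] [0.5434037  0.27895175 0.061     ] [0.5594863 0.2888709 0.061    ]
bar -27.86026012970208 tick 31.664735034393924 31.93869253474076
[0.5144791  0.26178904 0.06      ] [np.float64(72.10160054505047), np.float64(-17.965894158012638), np.float64(72.8254556915723)] [0.11472622 0.12334223 0.11429047]
yaw 150.5184935776361 [0.00554581 0.001166   0.26499051] [0.00617619 0.00135269 0.28899083]
```

Checks pass: the bar is 49 mm long and the tick is near 33° world. The pointer is at −28°, so it needs about +61°. The tips must stay above the skirt at 67 mm, so I'll descend 86 mm and pinch.

>>> carry_out(motion=[3, 0.6, 20, -0.2, 3, 0.6, 22, 0, 0, 0, 22, 0, 0, 0, 15, 0, 0, 0, 7.5, 0, 0, 0, 0, 0], hand=50)

```text
time: 4.2
position: [0.5144, 0.2603, 0.269]
tool_rot: [[-0.885, 0.466, -0.002], [0.466, 0.885, -0.001], [0.001, -0.002, -1.0]]
ft_force: [-0.2, -0.0, -0.0]
grip_width: 0.0496
grasp_force: 0.0
```

>>> carry_out(motion=[0, 0, 0, 0, 0, 0, 0, 0, 0, 0, 0, 0, 0, 0, 0, 0, 0, 0, 0, 0, 0, 0, 0, 0], hand=0, grip_force=20)

```text
time: 4.8
position: [0.5147, 0.2606, 0.2707]
tool_rot: [[-0.885, 0.465, 0.001], [0.465, 0.885, 0.001], [-0.001, 0.001, -1.0]]
ft_force: [1.3, -0.2, 0.7]
grip_width: 0.0118
grasp_force: 20.0
```

The grip is on the bar at 11.8 mm. I'll turn it 61° counter-clockwise.

>>> carry_out(motion=[0, 0, 0, -0.8, 0, 0, 0, -0.8, 0, 0, 0, -0.8, 0, 0, 0, -0.8, 0, 0, 0, -0.8, 0, 0, 0, -0.8, 0, 0, 0, -0.8, 0, 0, 0, -0.8, 0, 0, 0, -0.8, 0, 0, 0, -0.4, 0, 0, 0, 0, 0, 0, 0, 0])

```text
time: 6.0
position: [0.5147, 0.2607, 0.2706]
tool_rot: [[-0.839, -0.545, 0.001], [-0.545, 0.839, 0.001], [-0.001, 0.0, -1.0]]
ft_force: [0.9, 2.2, 2.3]
grip_width: 0.0119
grasp_force: 20.0
```

>>> carry_out(motion=[0, 0, 0, 0, 0, 0, 0, 0, 0, 0, -30, 0, 0, 0, -40, 0, 0, 0, -16, 0, 0, 0, 0, 0, 0, 0, 0, 0], hand=50)

```text
time: 6.7
position: [0.5144, 0.2602, 0.3553]
tool_rot: [[-0.838, -0.545, -0.001], [-0.545, 0.838, -0.001], [0.001, -0.0, -1.0]]
ft_force: [0.3, 0.2, -0.3]
grip_width: 0.0465
grasp_force: 0.0
```

Run:
```python
from h import *
snap('wrist','w2'); s=arm.get_state(); print(s['time'],s['position'],s['joint_positions'])
crop('w2',140,80,380,260,3.3,'w2b')
```

```text
6.75 [0.51422866 0.26024339 0.35418252] [ 2.12108487e+01  9.25751521e+00  7.95338409e+01 -1.33271978e-02
  9.13961870e+01 -1.01852176e+02]
```

View pics/w2b.png

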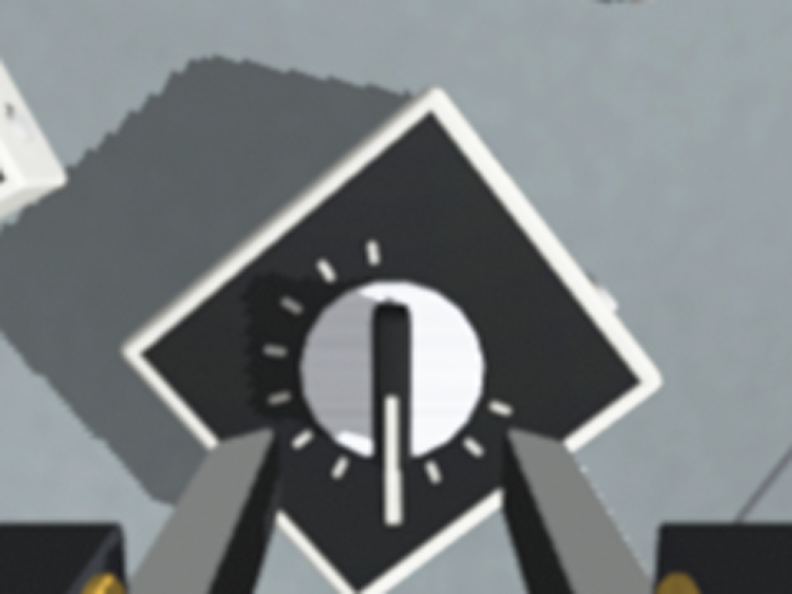

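The pointer bar lies exactly in line with the long idle mark (both at column ~392). Next are the bolts, with the fingers closed, so I'll go above the left one.

>>> carry_out(motion=[26.3, -38.9, 0, 0, 26.3, -38.9, 0, 0, 26.3, -38.9, 0, 0, 26.3, -38.9, 0, 0, 26.3, -38.9, 0, 0, 26.3, -38.9, 0, 0, 26.3, -38.9, 0, 0, 26.3, -38.9, 0, 0, 0, 0, 0, 0.8, 0, 0, 0, 0.8, 0, 0, 0, 0.8, 0, 0, 0, 0], hand=0)

```text
time: 7.95
position: [0.5077, -0.1154, 0.3537]
tool_rot: [[-0.971, -0.239, -0.004], [-0.239, 0.971, 0.001], [0.004, 0.002, -1.0]]
ft_force: [-0.5, -0.3, 0.7]
grip_width: 0.0004
grasp_force: 0.0
```

Run:
```python
from h import *
snap('wrist','w3'); s=arm.get_state(); print(s['time'],s['position'],s['tool_rot'].round(3).tolist(),s['joint_positions'])
c=cv2.imread('pics/w3.png'); cv2.imwrite('pics/w3b.png',cv2.resize(c,(800,600),interpolation=cv2.INTER_CUBIC))
for P in [(.5075,-.1155),(.529,-.204),(.5495,-.2895)]: print(np.array(proj('w3',[*P,.0675]))*1.5625)
```

```text
8.0 [ 0.50774637 -0.11519802  0.35404907] [[-0.97, -0.242, -0.004], [-0.242, 0.97, 0.001], [0.003, 0.002, -1.0]] [-1.90209252e+01  2.21934280e+00  8.72172207e+01 -1.01374341e-02
  9.07851044e+01 -1.23007512e+02]
[402.67028027 303.1185887 ]
[262.40840798 302.82736784]
[126.67096156 302.15150905]
```

View pics/w3b.png

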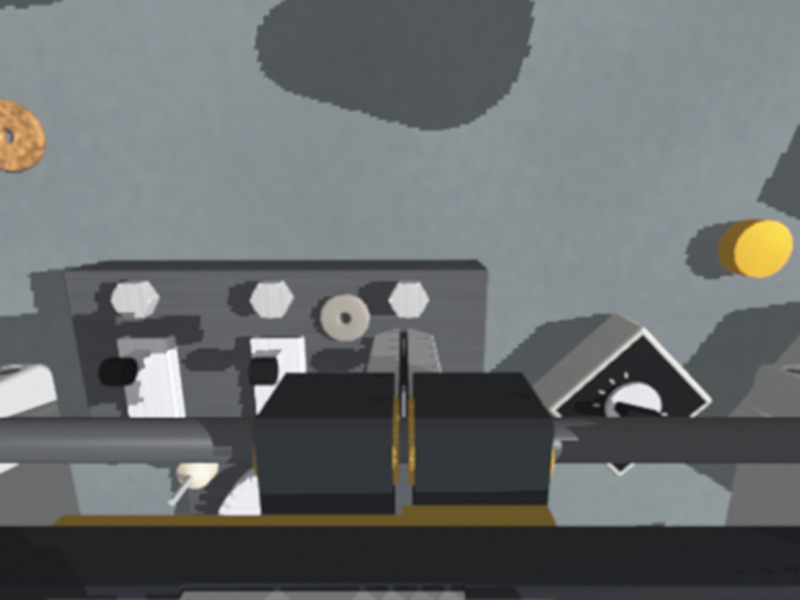

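Bolt tops: left (408,299), middle (272,299), right (135,299). Visible cap knobs: middle (264,371), right (118,371).

Run:
```python
from h import *
W=lambda u,v,z:ray('w3',u/1.5625,v/1.5625,z)
s=arm.get_state();R=s['tool_rot'];p=s['position']
for n,u,v,z in [('L',408,299,.0675),('M',272,299,.0675),('R',135,299,.0675),('kM',264,370,.088),('kR',118,370,.088)]:
    q=W(u,v,z);print(n,q.round(4),(1e3*R.T@(q-p)).round(1))
q=W(408,299,.0675)-W(135,299,.0675);print(np.degrees(np.arctan2(q[1],q[0]))-90)
```

```text
L [ 0.504  -0.1128  0.0675] [  2.1   2.7 286.6]
M [ 0.525  -0.1984  0.0675] [  2.4 -85.5 286.4]
R [ 0.5461 -0.2845  0.0675] [   2.7 -174.1  286.2]
kM [ 0.5648 -0.1904  0.088 ] [-38.  -87.3 265.8]
kR [ 0.5863 -0.2785  0.088 ] [ -37.7 -178.   265.6]
13.778933907043495
```

Consistent with the scene estimates within 5 mm. I'll descend onto the left bolt.

>>> carry_out(motion=[1, 1.5, 30, 0, 1, 0, 30, 0, 0, 0, 20, 0, 0, 0, 0, 0])

```text
time: 8.4
position: [0.5043, -0.1135, 0.2716]
tool_rot: [[-0.97, -0.242, -0.009], [-0.242, 0.97, 0.003], [0.008, 0.005, -1.0]]
ft_force: [-0.9, -0.5, -0.4]
grip_width: 0.0002
grasp_force: 0.0
```

>>> carry_out(motion=[0, 0, 3, 0, 0, 0, 3, 0, 0, 0, 2, 0, 0, 0, 1, 0, 0, 0, 0, 0])

```text
time: 8.9
position: [0.5059, -0.1143, 0.2676]
tool_rot: [[-0.971, -0.24, 0.001], [-0.24, 0.971, -0.0], [-0.001, -0.001, -1.0]]
ft_force: [0.8, -0.1, 0.3]
grip_width: 0.0006
grasp_force: 0.0
```

>>> carry_out(motion=[0, 0, 1.5, 0, 0, 0, 1, 0, 0, 0, 0, 0])

```text
time: 9.2
position: [0.506, -0.1143, 0.265]
tool_rot: [[-0.971, -0.24, 0.001], [-0.24, 0.971, -0.0], [-0.001, -0.001, -1.0]]
ft_force: [1.0, -0.9, 1.3]
grip_width: 0.0002
grasp_force: 0.5
```

>>> carry_out(motion=[0, 0, 1, 0, 0, 0, 0, 0])

```text
time: 9.4
position: [0.506, -0.1142, 0.2638]
tool_rot: [[-0.971, -0.24, 0.001], [-0.24, 0.971, -0.0], [-0.001, -0.001, -1.0]]
ft_force: [0.8, 0.2, 1.7]
grip_width: 0.0003
grasp_force: 0.6
```

>>> carry_out(motion=[0, 0, 1, 0, 0, 0, 0, 0])

```text
time: 9.6
position: [0.5058, -0.1142, 0.2627]
tool_rot: [[-0.971, -0.24, 0.0], [-0.24, 0.971, -0.0], [-0.0, -0.0, -1.0]]
ft_force: [1.0, 0.1, 1.5]
grip_width: 0.0004
grasp_force: 0.6
```

>>> carry_out(motion=[0, 0, 1, 0, 0, 0, 1, 0, 0, 0, 0, 0])

```text
time: 9.9
position: [0.5058, -0.1142, 0.261]
tool_rot: [[-0.971, -0.24, 0.0], [-0.24, 0.971, -0.0], [-0.0, -0.0, -1.0]]
ft_force: [0.6, -0.7, 2.7]
grip_width: 0.0003
grasp_force: 1.5
```

>>> carry_out(motion=[0, 0, 1, 0, 0, 0, 0, 0])

```text
time: 10.1
position: [0.5058, -0.1142, 0.2609]
tool_rot: [[-0.971, -0.24, 0.001], [-0.24, 0.971, -0.0], [-0.001, -0.0, -1.0]]
ft_force: [-0.8, 0.7, 8.3]
grip_width: 0.0001
grasp_force: 3.6
```

The left bolt gave way under about 2 N and stopped hard about 6 mm down, so it is loose. As asked, I'll tap the other two as well.

>>> carry_out(motion=[0, 0, -12, 0, 0, 0, -12, 0, 0, -44.5, 0, 0, 0, -45, 0, 0, 0, 0, 8, 0, 0, 0, 5, 0, 0, 0, 0, 0])

```text
time: 10.8
position: [0.5267, -0.2003, 0.2694]
tool_rot: [[-0.971, -0.24, -0.003], [-0.24, 0.971, 0.002], [0.002, 0.002, -1.0]]
ft_force: [0.6, 0.7, 0.2]
grip_width: 0.0004
grasp_force: 0.0
```

>>> carry_out(motion=[0, 0, 1.5, 0, 0, 0, 1, 0, 0, 0, 1, 0, 0, 0, 0, 0])

```text
time: 11.2
position: [0.5272, -0.2006, 0.2673]
tool_rot: [[-0.971, -0.241, 0.0], [-0.241, 0.971, -0.0], [-0.0, -0.0, -1.0]]
ft_force: [-0.3, -0.4, -0.4]
grip_width: 0.0003
grasp_force: 0.0
```

>>> carry_out(motion=[0, 0, 1, 0, 0, 0, 0, 0])

```text
time: 11.4
position: [0.5273, -0.2009, 0.2668]
tool_rot: [[-0.971, -0.24, 0.001], [-0.24, 0.971, 0.0], [-0.001, -0.0, -1.0]]
ft_force: [-1.4, 1.4, 3.2]
grip_width: 0.0001
grasp_force: 1.4
```

>>> carry_out(motion=[0, 0, 1, 0, 0, 0, 0, 0])

```text
time: 11.6
position: [0.5273, -0.2009, 0.2668]
tool_rot: [[-0.971, -0.24, 0.001], [-0.24, 0.971, 0.0], [-0.001, -0.0, -1.0]]
ft_force: [-2.7, 1.4, 7.9]
grip_width: 0.0001
grasp_force: 3.4
```

>>> carry_out(motion=[0, 0, 0.6, 0, 0, 0, 0, 0])

```text
time: 11.8
position: [0.5273, -0.2009, 0.2667]
tool_rot: [[-0.971, -0.24, 0.001], [-0.24, 0.971, -0.0], [-0.001, -0.0, -1.0]]
ft_force: [-3.1, 2.4, 10.3]
grip_width: 0.0001
grasp_force: 4.5
```

The middle bolt is firm: 10 N with no sinking at the nominal height. Next is the right bolt.

>>> carry_out(motion=[0, 0, -12, 0, 0, 0, -8, 0, 0, -44.5, 0, 0, 0, -45, 0, 0, 0, 0, 10, 0, 0, 0, 5, 0, 0, 0, 3, 0, 0, 0, 1, 0, 0, 0, 0, 0])

```text
time: 12.7
position: [0.5484, -0.2872, 0.2668]
tool_rot: [[-0.971, -0.241, -0.0], [-0.241, 0.971, -0.002], [0.001, -0.002, -1.0]]
ft_force: [-2.3, -1.1, 4.7]
grip_width: 0.0003
grasp_force: 2.2
```

>>> carry_out(motion=[0, 0, 1, 0, 0, 0, 0, 0])

```text
time: 12.9
position: [0.5483, -0.2872, 0.2667]
tool_rot: [[-0.971, -0.241, -0.0], [-0.241, 0.971, -0.002], [0.0, -0.001, -1.0]]
ft_force: [-3.2, -1.1, 8.2]
grip_width: 0.0002
grasp_force: 4.0
```

The right bolt is firm too, so the left one is loose. I'll go to the left cap's knob, which is at (0.544, −0.1025) in all views.

>>> carry_out(motion=[0, 0, -30, 0, 0, 0, -35, 0, -10, 45, 0, 0, -10, 45, 0, 0, -10, 45, 0, 0, -10, 45.4, 0, 0, 0, 0, 0, 0, 0, 0, 0, 0], hand=45)

```text
time: 13.7
position: [0.544, -0.1015, 0.3295]
tool_rot: [[-0.97, -0.243, 0.0], [-0.243, 0.97, -0.0], [-0.0, -0.0, -1.0]]
ft_force: [-0.4, 0.0, -0.2]
grip_width: 0.0423
grasp_force: 0.0
```

Run:
```python
from h import *
snap('wrist','w4'); s=arm.get_state();R=s['tool_rot'];print(s['time'],s['position'],(1e3*R.T@(np.array([.544,-.1025,.088])-s['position'])).round(1),s['grip_width'])
print((np.array(proj('w4',[.544,-.1025,.088]))-[140,150])*3.3)
crop('w4',140,150,380,330,3.3,'w4b')
```

```text
13.75 [ 0.54412798 -0.10271623  0.3294355 ] [  0.    0.3 241.4] 0.04246557066576869
[387.88802331 183.68195507]
```

View pics/w4b.png

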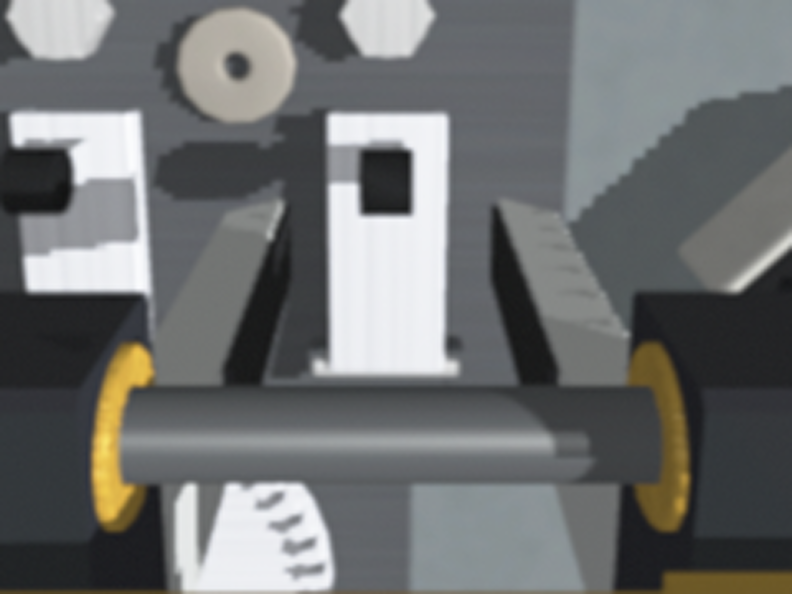

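The left cap's knob is at (387,181), within a pixel or so of the prediction and centred between the fingers. I'll descend and pinch.

>>> carry_out(motion=[0, 0, 20, 0, 0, 0, 20, 0, 0, 0, 12, 0, 0, 0, 3, 0, 0, 0, 0, 0])

```text
time: 14.25
position: [0.5442, -0.104, 0.2741]
tool_rot: [[-0.971, -0.239, -0.001], [-0.239, 0.971, 0.0], [0.001, 0.0, -1.0]]
ft_force: [0.4, -0.7, 1.5]
grip_width: 0.042
grasp_force: 0.0
```

>>> carry_out(motion=[0, 0, 0, 0, 0, 0, 0, 0, 0, 0, 0, 0, 0, 0, 0, 0, 0, 0, 0, 0], hand=0, grip_force=20)

```text
time: 14.75
position: [0.5443, -0.1026, 0.2751]
tool_rot: [[-0.971, -0.24, 0.0], [-0.24, 0.971, 0.002], [-0.001, 0.001, -1.0]]
ft_force: [-1.4, 3.2, 3.2]
grip_width: 0.0138
grasp_force: 20.0
```

>>> carry_out(motion=[-4, 0, -7.5, 0, -4.9, 0, -7, 0, -5.6, 0, -6.4, 0, -6.4, 0, -5.7, 0, 0, 0, 0, 0])

```text
time: 15.25
position: [0.5653, -0.0975, 0.302]
tool_rot: [[-0.971, -0.241, 0.0], [-0.241, 0.971, 0.001], [-0.001, 0.001, -1.0]]
ft_force: [-1.8, 5.1, -0.9]
grip_width: 0.0139
grasp_force: 20.0
```

>>> carry_out(motion=[-6.9, 0, -5, 0, -7.5, 0, -4.1, 0, -7.8, 0, -3.3, 0, -8.2, 0, -2.3, 0, -8.4, 0, -1.4, 0, -8.6, 0, -0.5, 0, 0, 0, 0, 0, 0, 0, 0, 0])

```text
time: 16.05
position: [0.6112, -0.0861, 0.3187]
tool_rot: [[-0.971, -0.241, 0.001], [-0.241, 0.971, 0.001], [-0.001, 0.001, -1.0]]
ft_force: [-2.2, 4.8, -1.2]
grip_width: 0.014
grasp_force: 20.0
```

Run:
```python
from h import *
snap('side','d5');snap('scene','s5'); s=arm.get_state();print(s['time'],s['position'],s['ft_force'],s['grip_width'],s['grasp_force'])
a=cv2.imread('pics/d5.png')[120:330,150:410];b=cv2.imread('pics/s5.png')[120:330,170:340]
cv2.imwrite('pics/f5.png',cv2.resize(np.hstack([a,b]),None,fx=1.85,fy=1.85,interpolation=cv2.INTER_CUBIC))
```

```text
16.15 [ 0.61113715 -0.08612474  0.31868777] [-2.93238852  5.21038249 -0.58641776] 0.013532207391225652 19.999384582042694
```

View pics/f5.png

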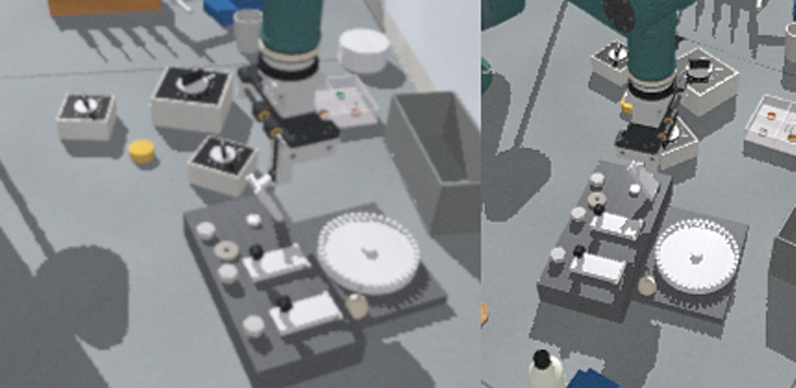

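The left cap stands open at about 65°, held by the knob, and its nut is visible at (254,220). The other two caps are shut and the bystanders have not moved. I'll hand the job in.

```bash
python3 -c "
from workcell import arm; print(arm.finish_job())"
```

```text
the job is handed in; nothing more can be done
None
```

The speed knob is back on the idle mark, the left bolt was the loose one, and its cap is held open at about 65° with the other two caps shut; the job was handed in at about 16 s.

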